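# Gauge a reel handle's bush with the ratchet thimble

### The arm

A 6-joint arm with a two-finger parallel gripper is mounted at the origin on the work surface. World frame = base frame: x ahead of the robot, y to its left, z up, the work surface at z = 0. Lengths are in m, angles in rad, forces in N, time in s.
With the tool pointing down it reaches from about 0.3 to 0.875 m from the base axis. Payload 6.4 kg.
Tool frame: the origin (TCP) lies on the mounting face of the last link; the fingertips stand 173 mm ahead of it and the grasp point (between the pads) lies 155 mm ahead of it; z points along the fingers, y is the line along which they close (so a half turn about z gives the same grasp; the last joint's range is limited). The gripper opens to 85 mm and grips with 20 to 120 N. Pads are 22 mm wide; open, the fingers measure 114 mm over their backs; the gripper's body (76 mm by 85 mm) begins 54 mm behind the grasp point. The pads swing forward as they close: fully open they stand 13 mm farther back than shut.
Start: joints at [-1.397, 0.181, 1.607, -0, 1.354, -0.206], TCP at [0.213, -0.534, 0.405] pointing down, gripper open.
Joint ranges: [-2.99, 2.99], [-0.89, 2.07], [0.3, 2.58], [-1.14, 4.28], [0, 2.63], [-3.12, 3.12]. Speed limits (rad/s): [2.57, 2.57, 3.01, 3.14, 3.14, 3.14].

### API

Orientations are given as a 3x3 rotation matrix whose columns are the frame's x, y, z axes.
In Python, from bench import r, eyes gives the robot as it stands.
- The arm moves only by the shell command python3 -m creep 'ROWS' [OPENING] [FORCE]. ROWS is text: rows parted by semicolons, each of 6 numbers parted by spaces: the shift along the tool's x, y, z scaled (see below), then the turn, a rotation vector about the tool's x, y, z scaled (see below). A call has 1 to 10 rows; each row is the pose to reach, as a shift and turn from the pose commanded when the call began, along the tool's axes at that moment, turning the shorter way round; what a row does not reach only later rows make up. The controller multiplies each number of a shift by 1 m and each number of a turn by 360 degrees. A row lasts 1/10 s, in which the tool goes at most 50 mm and 8.59 degrees, less where a joint would pass 70% of its speed; a pose out of reach is approached as far as the arm can. A call with a number of a shift or a turn outside -1 to 1 is refused whole. A call with a gripper value outside its range is refused whole. OPENING is the closure, from -1 (fully open) to 1 (shut), set as the call begins (- or left out, the last holds). The fingers move at their own pace and stop on an object; FORCE is the grip in N (left out, the last holds). Time passes only in rows, so rows that repeat a pose let the fingers close. It gives the time, the measured TCP pose, the force, the opening and the grip force at its end, in the units of the state.
- r.observe(): the state, without advancing time (a new reading comes with each control period).
- eyes.read_camera(name): name is "scene" or "top" or "wrist"; returns the picture (384x512x3 uint8, red, green, blue); there is no depth.
- eyes.get_calibration(name): a dict with "intrinsics" (3x3 intrinsics, pixels), "distortion" ([k1, k2, p1, p2, k3] as OpenCV has them; the pictures are not rectified), "extrinsics" (4x4, takes a point from world to camera coordinates). Camera axes: x right, y down, z forward; pixel columns grow to the right and rows downward; lengths in m; the calibration is good to about 2 mm. A picture is of the moment at which its call begins: read the wrist's pose just before it. get_calibration takes no time and is no camera call; for the wrist camera it gives the pose at the moment of the call.
- r.close_job(): hands the job in; it is judged then, once.
Trained networks look in the newest picture that a camera, given by its name, has taken for a name from the list of things; names that differ only in an ending like _2 or _b are one class to them, and where a whole thing is asked for, a point or a joint stands for the part that bears it (a point fixed in the world has none). Each returns a list of dicts, best first, with "conf" (0 to 1); they miss things now and then, are a little off and sometimes report something else, mostly with a low value. They report only what shows in the picture. A call takes as long as a camera call.
- eyes.silhouettes(camera, query): "region" (384x512 bool, what is visible of it) and "box" ([left, top, width, height] in pixels, round what is visible of it).
- eyes.landmark_of(camera, query): "point" ([column, row] in pixels: a listed point, or the origin of a listed thing).
The state is a dict: "time_s": time; "q": joint angles; "joint_vel": joint speeds; "joint_efforts": joint torques, N m; "tcp_pos": TCP position; "eef_rot": TCP orientation; "force": force on the tool from outside, world axes, zero at the start; "wrist_torque": the same for the moment, N m; "grip_width": finger opening in m; "grip_force": force on a finger pad.
Only numpy, scipy, OpenCV 4.12 (cv2) and the standard library are available. Lean on these libraries where they do the work, as an engineer would, in place of code of your own. Each camera call takes 0.05 s, during which the arm holds its last target. There are 200 camera calls.

### The job

Lay the spare reel handle flat on the gauge's work rest with its brass bush centred under the spindle (within about 4 mm) and let go of it. Then turn the ratchet thimble clockwise, regripping as needed, until it slips on the bush, and stop there: the ratchet only gives about a fifteenth of a turn before it locks solid, and turning on then (over 60 N) would crush the bush. Leave the bush clamped, take the hand away, and do not shift the other things on the bench.

Things in the scene. Friction and masses are not known exactly. Their poses are not given: they have to be found in the camera images.
- gauge: Bench thickness gauge, fixed: grey base 200 x 90 x 20 mm (x -112 to +88 mm), column (x 45 to 80 mm, 135 mm high) with an arm holding an upright round measuring head (40 mm diameter, underside 82 mm, top 150 mm above the bench). Origin: on the bench, exactly under the vertical spindle axis; z up; +x points to the column, so the rest is open from -x and the sides.
- rest: The gauge's flat steel work rest, fixed. Origin: middle of its top face, 30 mm above the bench; axes as the gauge's; 125 mm long (gauge x -100 to +25 mm), 50 mm wide. Above it the spindle, 12 mm thick, comes down from the head on the gauge's axis; its flat end starts 22 to 25 mm above the rest and goes down 3.5 mm per radian (22 mm per turn) of the thimble; not reported.
- thimble_top (a point): Centre of the top face of the ratchet thimble: upright knurled cylinder, 26 mm diameter, 30 mm high, the topmost thing on the gauge (152 to 182 mm above the bench). It turns about the spindle axis and never moves up or down. Nothing beside it stands higher than 150 mm.
- thimble: The ratchet thimble itself; origin on its axis 150 mm above the bench. Clockwise seen from above drives the spindle down, at about 0.07 N m. Once it meets the bush the torque rises within 0.3 rad to the slip torque, 0.20 N m, with 37 N on the bush. It slips so for 0.4 rad in all, then locks and turning on presses ever harder. Let go, it stays and about a third of the clamping is kept.
- handle: Spare reel handle, loose, about 100 g, lying flat, knob up: flat aluminium bar 8 mm thick, 16 mm wide (x -7 to +123 mm), a black round knob standing up at one end and a brass bush in the other. Origin: on the underside, under the knob's axis; +x along the bar to the bush, whose axis is 110 mm from the knob's; z up. It balances about 50 mm from the knob.
- knob_mid (a point): Mid-height of the handle's knob, on its upright axis, 24 mm above the bar's underside. The knob is a cylinder of 24 mm diameter from 14 to 34 mm above the underside, 38 mm high in all.
- bush_seat (a point): On the bush's axis at the level of the bar's upper face (8 mm above its underside). The brass bush is 20 mm in diameter, tightly pressed in, and stands proud of the bar by 2 to 9 mm: how much differs every time and is not reported. The bar's end around it is round, 26 mm in diameter.
- jig: Bystander: slim steel jig lure, 120 mm long, 18 mm thick, lying. Origin under its middle, length along x.
- reel: Bystander: red aluminium reel, 56 mm across, 68 mm high. Origin under its middle.
- float: Bystander: green float standing upright, 40 mm across, 76 mm high. Origin under its middle.
- torch: Bystander: black torch with a toggle switch, 130 mm long along its x, 34 mm thick, lying. Origin underneath, near its middle.
- spool_a: Bystander: spare aluminium reel spool, 48 mm across, 26 mm high, standing flat. Origin under its middle.
- spool_b: Bystander: spare reel spool like the other one. Origin under its middle.

How it is judged:
By the outcome, as a careful person would: the job done as asked, in the order asked, and still so for the second after the job is handed in, with the robot touching nothing.
It also fails if it takes over 72 s, if anything falls off the work surface, if the arm or the gripper's body presses on something with over 40 N, if the wrist force passes 120 N, or if a joint passes its speed limit or range.

## Working session

There is one attempt and no reset: what is moved stays moved. The work goes in short steps, Python scripts to look and compute and a shell command to move; the robot and the scene stay as the last step left them, time stands still between calls to the robot, and variables do not carry over. Pictures are saved under pics/ and viewed, at most 10 in all, crops included, and the job is handed in when it is done.

```bash
mkdir -p pics; ls; cat > h.py <<'E'
import numpy as np, cv2
from bench import r, eyes
def cal(n):
    c=eyes.get_calibration(n); return np.array(c["intrinsics"],float),np.array(c["distortion"],float),np.array(c["extrinsics"],float)
def ray(c,p):
    K,D,E=c; u=cv2.undistortPoints(np.array([[p]],float),K,D)[0,0]
    R=E[:3,:3]; return -R.T@E[:3,3], R.T@np.array([u[0],u[1],1.])
def at(c,p,z):
    o,d=ray(c,p); return o+d*(z-o[2])/d[2]
def proj(c,P):
    K,D,E=c; return cv2.projectPoints(np.array(P,float).reshape(-1,1,3),E[:3,:3],E[:3,3],K,D)[0].reshape(-1,2)
def tri(rays):
    A=np.zeros((3,3));b=np.zeros(3)
    for o,d in rays:
        d=d/np.linalg.norm(d);M=np.eye(3)-np.outer(d,d);A+=M;b+=M@o
    return np.linalg.solve(A,b)
E
python3 - <<'E'
from h import *
np.set_printoptions(precision=4,suppress=True)
s=r.observe(); print(s)
Z={"thimble_top":.182,"gauge":0,"rest":.03,"handle":0,"knob_mid":.024,"bush_seat":.008,"jig":0,"reel":0,"float":0,"torch":0,"spool_a":0}
ims=[]
for n in("scene","top"):
    c=cal(n);im=eyes.read_camera(n);ims.append(im)
    for q,z in Z.items():
        for o in eyes.landmark_of(n,q)[:3]: 
            if o["conf"]>.3: print(n,q,round(o["conf"],2),np.array(o["point"]).round(1),at(c,o["point"],z)[:2])
for n,im in zip(("scene","top"),ims): cv2.imwrite(f"pics/{n}0.png",im[...,::-1])
E
```

```text
pics
{'time_s': 0.0, 'q': array([-1.3973,  0.1815,  1.608 ,  0.    ,  1.3538, -0.2063]), 'joint_vel': array([ 0.0004,  0.    ,  0.0009, -0.0003, -0.0001, -0.0018]), 'joint_efforts': array([  0.0005, -44.4865, -35.1339,  -0.0002,   0.0091,   0.    ]), 'tcp_pos': array([ 0.2131, -0.5338,  0.4038]), 'eef_rot': array([[ 0.9287,  0.3707, -0.0003],
       [ 0.3707, -0.9287,  0.0017],
       [ 0.0004, -0.0017, -1.    ]]), 'force': array([-0.9424, -0.5129, -0.9318]), 'wrist_torque': array([0.0278, 0.0318, 0.0083]), 'grip_force': 0.0, 'grip_width': 0.08554518376954762}
scene thimble_top 0.65 [245.8 183.4] [ 0.5612 -0.0161]
scene gauge 0.63 [246.  233.8] [ 0.5639 -0.0243]
scene rest 0.94 [238.9 215.7] [ 0.5283 -0.009 ]
scene handle 0.69 [152.  277.3] [ 0.474  -0.2582]
scene knob_mid 0.94 [154. 274.] [ 0.4848 -0.2564]
scene bush_seat 0.96 [149.6 317.1] [ 0.5485 -0.331 ]
scene jig 0.55 [302.6 152.1] [0.503  0.3043]
scene reel 0.93 [371.6 204.2] [0.7603 0.2604]
scene float 0.71 [363.3 161.1] [0.66   0.3852]
scene torch 0.89 [255.7 354.4] [ 0.7787 -0.2464]
scene spool_a 0.9 [155. 239.] [ 0.3985 -0.1797]
scene spool_a 0.73 [179.4 364.8] [ 0.6707 -0.3618]
top thimble_top 0.52 [353.2 242.4] [ 0.4695 -0.209 ]
top thimble_top 0.43 [269.4 189.5] [ 0.574  -0.0196]
top gauge 0.92 [268.8 206.2] [ 0.5666 -0.0282]
top rest 0.63 [264.1 216.7] [ 0.5328 -0.0163]
top handle 0.75 [350.4 245.8] [ 0.4752 -0.2525]
top knob_mid 0.78 [352.6 242.9] [ 0.4813 -0.2516]
top bush_seat 0.64 [124.9 157.5] [0.6736 0.3811]
top bush_seat 0.61 [382.4 219.2] [ 0.5517 -0.3356]
top bush_seat 0.36 [267.9 206. ] [ 0.5656 -0.0254]
top reel 0.55 [175.1 132.7] [0.7592 0.2513]
top float 0.76 [127.4 158.3] [0.674  0.3768]
top torch 0.83 [350.5 135.5] [ 0.787  -0.2483]
top spool_a 0.75 [388.8 177. ] [ 0.6727 -0.3568]
top spool_a 0.54 [322.9 271.7] [ 0.4024 -0.1811]
```

```bash
python3 -c "
import cv2,numpy as np
a=cv2.imread('pics/scene0.png');b=cv2.imread('pics/top0.png')
cv2.imwrite('pics/both.png',cv2.resize(np.hstack([a,b]),(800,300),interpolation=cv2.INTER_AREA))"
```

```text
(no output)
```

View pics/top0.png

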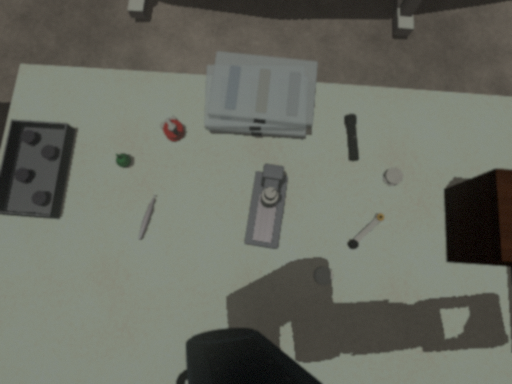

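View pics/scene0.png

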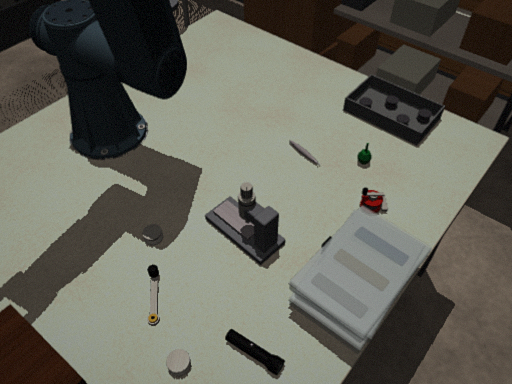

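The top view shows the handle with its knob at (352,243) and bush at (380,217). The gauge's head is at (270,197) and its rest points toward the robot (about (263,240)). The scene view agrees with this: knob at (153,271), bush at (153,318). The detections match both pictures, so I'll move above the handle for a close look.

```bash
cat >> h.py <<'E'
from scipy.spatial.transform import Rotation as Ro
np.set_printoptions(precision=4,suppress=True)
def Rh(h):
    h=np.radians(h);c,s=np.cos(h),np.sin(h); return np.array([[c,s,0],[s,-c,0],[0,0,-1.]])
def go(p,h):
    s=r.observe();R=s["eef_rot"];d=R.T@(np.array(p)-s["tcp_pos"]);v=Ro.from_matrix(R.T@Rh(h)).as_rotvec()/(2*np.pi)
    print("ROW",d.round(4),v.round(4),"t",s["time_s"],"q6",s["q"][5].round(2))
def hd(R): return np.degrees(np.arctan2(R[1,0],R[0,0]))
E
python3 - <<'E'
from h import *
K,D,E=cal("wrist");s=r.observe()
R=s["eef_rot"];o=-E[:3,:3].T@E[:3,3]
print("cam in tool",R.T@(o-s["tcp_pos"]),(E[:3,:3]@R).T,K[0,0])
go([.505,-.28,.40],131)
E
```

```text
cam in tool [0.0767 0.0001 0.031 ] [[ 0.002  -0.9548 -0.2972]
 [ 1.      0.0018  0.0009]
 [-0.0003 -0.2972  0.9548]] 271.67111187595333
ROW [ 0.3652 -0.1277  0.0047] [-0.     -0.     -0.3034] t 1.2 q6 -0.21
```

```bash
python3 -m creep '0.365 -0.128 0.005 0 0 -0.1;0.365 -0.128 0.005 0 0 -0.2;0.365 -0.128 0.005 0 0 -0.303;0.365 -0.128 0.005 0 0 -0.303;0.365 -0.128 0.005 0 0 -0.303;0.365 -0.128 0.005 0 0 -0.303;0.365 -0.128 0.005 0 0 -0.303;0.365 -0.128 0.005 0 0 -0.303;0.365 -0.128 0.005 0 0 -0.303;0.365 -0.128 0.005 0 0 -0.303' -1 60
python3 -m creep '0 0 0 0 0 -0.1;0 0 0 0 0 -0.1;0 0 0 0 0 -0.1' >/dev/null
python3 - <<'E'
from h import *
s=r.observe();print(s["tcp_pos"],hd(s["eef_rot"]),s["q"])
c=cal("wrist");im=eyes.read_camera("wrist");cv2.imwrite("pics/w1.png",im[...,::-1])
for q,z in {"knob_mid":.024,"bush_seat":.008,"handle":0,"thimble_top":.182,"rest":.03}.items():
    for o in eyes.landmark_of("wrist",q)[:2]: print(q,round(o["conf"],2),np.array(o["point"]),at(c,o["point"],z)[:2])
E
```

```text
time_s: 2.2
tcp_pos: [0.5058, -0.2784, 0.3996]
eef_rot: [[-0.313, 0.95, -0.0], [0.95, 0.313, 0.0], [0.0, -0.0, -1.0]]
force: [0.0, -0.2, -0.1]
grip_width: 0.0854
grip_force: 0.0
[ 0.5048 -0.2797  0.3997] 133.8582291907369 [-0.7116  0.1899  1.6068 -0.      1.3449 -1.477 ]
knob_mid 0.69 [257. 139.] [ 0.4825 -0.2488]
bush_seat 0.73 [253.3 213. ] [ 0.5529 -0.3284]
handle 0.75 [254.4 136.6] [ 0.4799 -0.2506]
thimble_top 0.44 [293.7 273.6] [ 0.5637 -0.2935]
rest 0.85 [429.2  25.1] [ 0.5322 -0.0197]
```

View pics/w1.png

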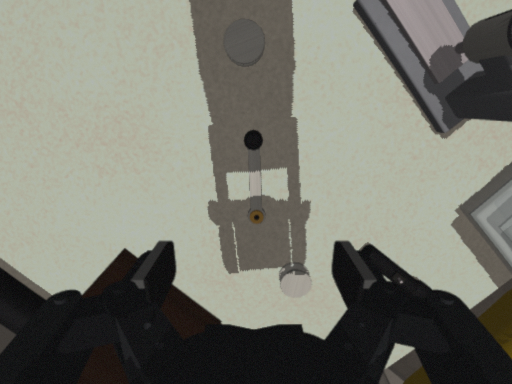

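The handle lies upright in the image, with the knob at about (253,139) and the bush at about (257,216). The gauge base's right-hand edge runs from about (356,7) to (443,135).

```bash
python3 - <<'E'
from h import *
c=cal("wrist")
k=at(c,(253.5,139.5),.03);b=at(c,(256.8,216),.013);d=b-k
print(k,b,np.hypot(*d[:2]),np.degrees(np.arctan2(d[1],d[0])))
g=at(c,(356,7),0)-at(c,(443,135),0);print("gauge",np.degrees(np.arctan2(g[1],g[0])))
h=np.degrees(np.arctan2(d[1],d[0]))+180
go([k[0],k[1],.024+.155+.04],h)
E
```

```text
[ 0.4795 -0.2517  0.03  ] [ 0.5577 -0.3275  0.013 ] 0.10888620548857833 -44.09727953816898
gauge 175.46239146239813
ROW [0.0378 0.001  0.1807] [-0.     -0.     -0.0072] t 2.8 q6 -1.47
```

```bash
python3 -m creep '0.038 0.001 0.05 0 0 -0.007;0.038 0.001 0.1 0 0 -0.007;0.038 0.001 0.15 0 0 -0.007;0.038 0.001 0.19 0 0 -0.007;0.038 0.001 0.219 0 0 -0.007;0.038 0.001 0.219 0 0 -0.007;0.038 0.001 0.219 0 0 -0.007' -1 60
python3 -m creep '0 0 0 0 0 0;0 0 0 0 0 0;0 0 0 0 0 0;0 0 0 0 0 0;0 0 0 0 0 0;0 0 0 0 0 0;0 0 0 0 0 0;0 0 0 0 0 0' 1 60
```

```text
time_s: 3.5
tcp_pos: [0.4795, -0.2518, 0.1811]
eef_rot: [[-0.719, 0.695, -0.0], [0.695, 0.719, 0.0], [0.0, -0.0, -1.0]]
force: [-0.3, -0.3, 0.2]
grip_width: 0.0853
grip_force: 0.0
time_s: 4.3
tcp_pos: [0.4796, -0.2518, 0.1819]
eef_rot: [[-0.719, 0.695, 0.001], [0.695, 0.719, -0.001], [-0.001, 0.0, -1.0]]
force: [-2.3, 0.9, 7.5]
grip_width: 0.022
grip_force: 58.5
```

```bash
python3 -m creep '0 0 -0.02 0 0 0;0 0 -0.06 0 0 0;0 0 -0.11 0 0 0;0 0 -0.16 0 0 0;0 0 -0.16 0 0 0;0 0 -0.16 0 0 0;0 0 -0.16 0 0 0' 1 60
python3 - <<'E'
from h import *
s=r.observe();print(s["wrist_torque"],s["q"])
c=cal("wrist");im=eyes.read_camera("wrist");cv2.imwrite("pics/w2.png",im[...,::-1])
for q in ("knob_mid","bush_seat"):
    for o in eyes.landmark_of("wrist",q)[:2]: print(q,round(o["conf"],2),np.array(o["point"]))
R=s["eef_rot"];t=s["tcp_pos"]
print("expected knob,bush",proj(c,[t+R@[0,0,.155],t+R@[-.11,0,.173]]))
for n in("gauge","rest","thimble_top"):
    for o in eyes.landmark_of("wrist",n)[:2]: print(n,round(o["conf"],2),np.array(o["point"]))
E
```

```text
time_s: 5.0
tcp_pos: [0.4787, -0.251, 0.3391]
eef_rot: [[-0.719, 0.695, -0.002], [0.695, 0.719, 0.002], [0.003, -0.0, -1.0]]
force: [0.2, 0.1, -1.6]
grip_width: 0.0217
grip_force: 59.0
[0.0301 0.0175 0.0224] [-0.7027  0.1744  1.7544 -0.      1.2157 -1.5057]
knob_mid 0.91 [257.1 256. ]
bush_seat 0.4 [252.5 234.8]
expected knob,bush [[252.4773 260.4341]
 [252.3972 379.4692]]
gauge 0.89 [461.8  94.2]
rest 0.85 [462.2  59.8]
```

View pics/w2.png

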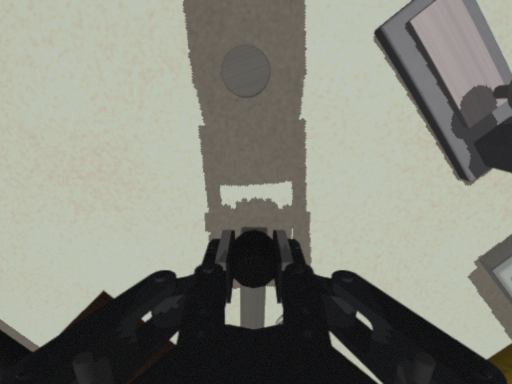

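The knob is held, with its centre at about (254,257). The bar runs straight down the image under the gripper, so it lines up with tool -x. Next I'll raise it and look at the gauge from above.

```bash
python3 - <<'E'
from h import *
go([.62,-.03,.45],173)
E
```

```text
ROW [ 0.0527  0.2572 -0.1104] [ 0.0001 -0.0003 -0.1028] t 5.3 q6 -1.51
```

```bash
python3 -m creep '0 0 -0.05 0 0 0;0 0.02 -0.1 0 0 -0.01;0.02 0.07 -0.11 0 0 -0.03;0.03 0.12 -0.11 0 0 -0.05;0.04 0.16 -0.11 0 0 -0.07;0.05 0.21 -0.11 0 0 -0.09;0.053 0.257 -0.11 0 0 -0.103;0.053 0.257 -0.11 0 0 -0.103;0.053 0.257 -0.11 0 0 -0.103;0.053 0.257 -0.11 0 0 -0.103' 1 60
python3 - <<'E'
from h import *
s=r.observe();print(s["tcp_pos"],hd(s["eef_rot"]),s["q"])
c=cal("wrist");im=eyes.read_camera("wrist");cv2.imwrite("pics/w3.png",im[...,::-1])
for q,z in {"thimble_top":.182,"rest":.03,"gauge":0}.items():
    for o in eyes.landmark_of("wrist",q)[:2]: print(q,round(o["conf"],2),np.array(o["point"]),at(c,o["point"],z))
    if q!="gauge":
        for o in eyes.silhouettes("wrist",q)[:1]:
            np.save("pics/"+q,o["region"]);print(o["conf"],o["box"])
E
```

```text
time_s: 6.3
tcp_pos: [0.6194, -0.0304, 0.4501]
eef_rot: [[-0.993, 0.121, -0.001], [0.121, 0.993, -0.0], [0.001, -0.0, -1.0]]
force: [-0.5, -0.0, -1.3]
grip_width: 0.0218
grip_force: 59.3
[ 0.6194 -0.0304  0.4501] 173.0376724341245 [-0.24    0.2476  1.4356 -0.0005  1.4596 -1.6893]
thimble_top 0.72 [254. 138.] [ 0.5692 -0.0236  0.182 ]
0.68 [238.8, 118.2, 27.4, 33.5]
rest 0.69 [256.3  98.9] [ 0.5336 -0.0158  0.03  ]
0.78 [232.7, 50.6, 40.4, 72.1]
gauge 0.6 [253.9 128.4] [ 0.5746 -0.0239  0.    ]
gauge 0.34 [125.6   8.8] [ 0.3921 -0.1792  0.    ]
```

View pics/w3.png

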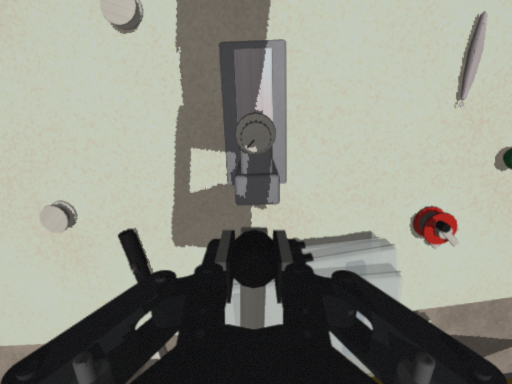

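The gauge lies upright in the image. The base's near end is at row ~41 (columns 221–285), the rest spans columns 235–271 and the thimble is at about (257,134). I'll zoom in to fit its pose.

```bash
python3 - <<'E'
import cv2
im=cv2.imread("pics/w3.png")[30:210,200:310]
im=cv2.convertScaleAbs(im,alpha=1.6)
im=cv2.rotate(cv2.resize(im,None,fx=4.4,fy=4.4,interpolation=cv2.INTER_CUBIC),cv2.ROTATE_90_COUNTERCLOCKWISE)
cv2.imwrite("pics/w3c.png",im);print(im.shape)
E
```

```text
(484, 792, 3)
```

View pics/w3c.png

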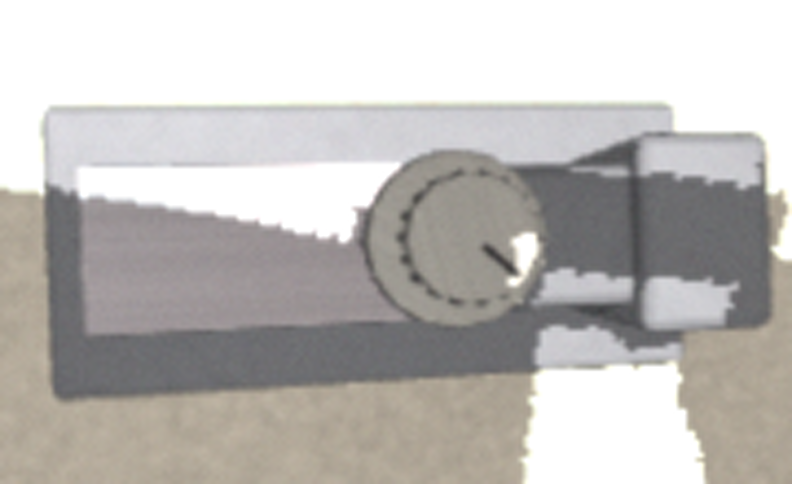

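```bash
python3 - <<'E'
from h import *
from scipy.optimize import least_squares
c=cal("wrist");s=r.observe()
M=[(-.112,.045,.02,47,108),(-.112,-.045,.02,57,398),(.088,.045,.02,672,106),(.088,-.045,.02,683,362),(-.1,.025,.03,78,167),(-.1,-.025,.03,86,334),(0,0,.182,473,237),(0,0,.15,454,238)]
M=np.array(M);px=np.c_[200+(484-M[:,4])/4.4,30+M[:,3]/4.4]-.5*0
def f(p,full=False):
    a=p[2];P=np.c_[p[0]+np.cos(a)*M[:,0]-np.sin(a)*M[:,1],p[1]+np.sin(a)*M[:,0]+np.cos(a)*M[:,1],M[:,2]]
    return (proj(c,P)-px).ravel()
o=least_squares(f,[.57,-.025,-.1],loss="soft_l1");print(o.x,np.degrees(o.x[2]));print(f(o.x).reshape(-1,2))
# bar yaw/knob in tool: dark knob centroid, bar edges
im=cv2.imread("pics/w3.png");
for row in (290,300,310,320): print(row,im[row,225:285].mean(1).astype(int))
E
```

```text
[ 0.5702 -0.022  -0.0884] -5.067287813412955
[[ 0.9546 -1.8786]
 [-0.8245 -1.8032]
 [ 0.2997  0.8978]
 [-0.2664  0.2089]
 [-0.0575 -0.2311]
 [-0.4257 -0.7279]
 [ 0.1946  0.8563]
 [ 0.0602  1.4931]]
290 [ 20  22  25  27  24  15  54 134 169 175 176 174 175 174 170 116  91  90
  90  91  92  92  92  93  91  91  90  91  89  90  89  88  88  86  88  90
  91  86  86  88 118 173 179 180 179 178 178 179 179 171 130  52  26  23
  24  22  21  19  21  16]
300 [ 27  55  38  26  27  70 162 169 165 163 164 164 164 163 158 113  90  88
  90  91  91  92  90  91  92  90  90  90  91  91  88  88  88  88  90  89
  89  87  87  97 147 174 180 178 179 179 179 179 177 179 178 156  67  30
  27  37  48  25  16  18]
310 [156 178 180 178 179 179 180 178 172 163 163 162 164 164 158 113  93  90
  89  91  92  94  93  90  91  89  91  89  91  89  88  88  88  86  90  90
  89  88  88 110 170 176 177 177 178 178 179 179 178 178 180 179 180 179
 179 178 176 151  72  25]
320 [149 176 179 179 178 179 178 179 179 177 166 162 164 165 159 117  92  89
  87  90  91  91  91  91  92  90  90  90  90  91  89  87  86  88  90  90
  89  86  94 132 174 175 175 177 176 177 177 179 179 178 179 179 180 179
 179 178 176 145  60  21]
```

```bash
python3 - <<'E'
from h import *
go([.3996,-.007,.24],175.6)
E
```

```text
ROW [ 0.2211 -0.0032  0.2109] [-0.      0.0001 -0.0072] t 6.6 q6 -1.69
```

```bash
python3 -m creep '0.05 0 0 0 0 -0.007;0.1 0 0 0 0 -0.007;0.15 -0.001 0 0 0 -0.007;0.2 -0.002 0 0 0 -0.007;0.221 -0.003 0.03 0 0 -0.007;0.221 -0.003 0.08 0 0 -0.007;0.221 -0.003 0.13 0 0 -0.007;0.221 -0.003 0.18 0 0 -0.007;0.221 -0.003 0.211 0 0 -0.007;0.221 -0.003 0.211 0 0 -0.007' 1 60
python3 -m creep '0 0 0 0 0 0;0 0 0 0 0 0' 1 60
python3 - <<'E'
from h import *
go([.4195,-.0088,.22],175.6)
for n in ("scene","top"):
    c=cal(n);im=eyes.read_camera(n)
    for q,z in (("knob_mid",.082),("bush_seat",.066)):
        for o in eyes.landmark_of(n,q)[:2]: print(n,q,round(o["conf"],2),o["point"],at(c,o["point"],z)[:2])
    if n=="scene": cv2.imwrite("pics/s2.png",cv2.resize(im[150:290,150:350,::-1],(800,560),interpolation=cv2.INTER_CUBIC))
E
```

```text
time_s: 7.6
tcp_pos: [0.3975, -0.0059, 0.2362]
eef_rot: [[-0.997, 0.078, -0.008], [0.078, 0.997, 0.003], [0.009, 0.002, -1.0]]
force: [-0.9, -0.6, -1.2]
grip_width: 0.0219
grip_force: 59.3
time_s: 7.8
tcp_pos: [0.4012, -0.0068, 0.2419]
eef_rot: [[-0.997, 0.077, 0.004], [0.077, 0.997, -0.001], [-0.004, -0.001, -1.0]]
force: [0.0, -0.5, -1.2]
grip_width: 0.0219
grip_force: 59.3
ROW [-0.0183 -0.0006  0.0219] [-0.0002  0.0007 -0.    ] t 7.8 q6 -1.81
scene knob_mid 0.58 [202.0, 179.8] [ 0.4082 -0.0105]
scene bush_seat 0.9 [229.4, 202.1] [ 0.5013 -0.012 ]
top bush_seat 0.52 [265.8, 223.7] [ 0.5104 -0.0206]
```

View pics/s2.png

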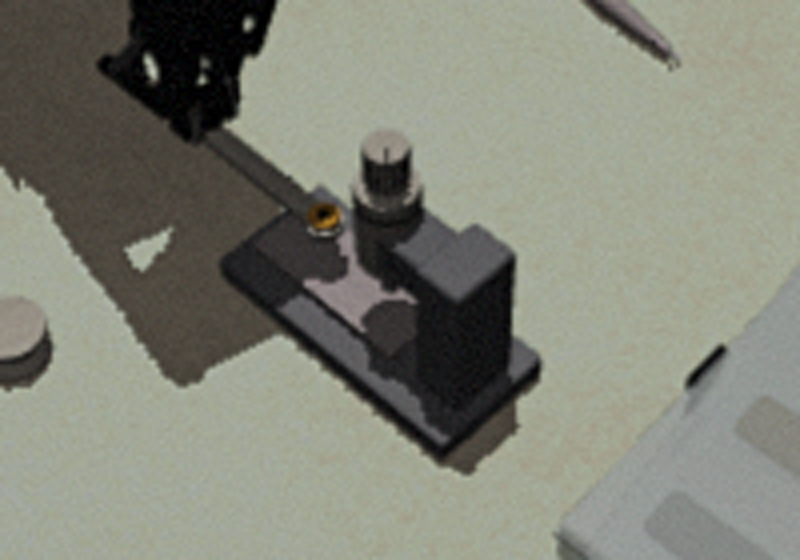

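The handle is held level above the rest, with the bush at about (231,204) in full-image pixels, short of the head. I'll move forward and lower until it touches.

```bash
python3 -m creep '-0.005 0 0.005 0 0 0;-0.01 0 0.01 0 0 0;-0.015 0 0.015 0 0 0;-0.018 0 0.02 0 0 0;-0.018 0 0.022 0 0 0;-0.018 0 0.022 0 0 0;-0.018 0 0.022 0 0 0' 1 60
python3 -m creep '0 0 0.001 0 0 0;0 0 0.002 0 0 0;0 0 0.003 0 0 0;0 0 0.004 0 0 0;0 0 0.004 0 0 0' 1 60
python3 -m creep '0 0 0.001 0 0 0;0 0 0.002 0 0 0;0 0 0.003 0 0 0;0 0 0.003 0 0 0' 1 60
```

```text
time_s: 8.8
tcp_pos: [0.4177, -0.0076, 0.2175]
eef_rot: [[-0.997, 0.077, -0.001], [0.077, 0.997, 0.0], [0.001, 0.0, -1.0]]
force: [0.2, 0.1, -1.5]
grip_width: 0.0218
grip_force: 59.3
time_s: 9.3
tcp_pos: [0.4178, -0.0076, 0.2136]
eef_rot: [[-0.997, 0.077, -0.0], [0.077, 0.997, 0.0], [0.0, 0.0, -1.0]]
force: [0.0, 0.9, -1.1]
grip_width: 0.0218
grip_force: 59.3
time_s: 9.7
tcp_pos: [0.4177, -0.0076, 0.2108]
eef_rot: [[-0.997, 0.076, -0.001], [0.076, 0.997, 0.0], [0.001, -0.0, -1.0]]
force: [-3.9, -0.3, 4.4]
grip_width: 0.0218
grip_force: 60.0
```

```bash
python3 - <<'E'
from h import *
print(hd(r.observe()["eef_rot"])); go([.4594,-.0123,.2128],175.6)
E
```

```text
175.6150861653248
ROW [-0.0419 -0.0015 -0.0021] [-0.     -0.0001  0.    ] t 9.7 q6 -1.8
```

```bash
python3 -m creep '0 0 -0.002 0 0 0;-0.006 -0.001 -0.002 0 0 0;-0.012 -0.0015 -0.002 0 0 0;-0.018 -0.0015 -0.002 0 0 0;-0.024 -0.0015 -0.002 0 0 0;-0.03 -0.0015 -0.002 0 0 0;-0.036 -0.0015 -0.002 0 0 0;-0.04 -0.0015 -0.002 0 0 0;-0.042 -0.0015 -0.002 0 0 0;-0.042 -0.0015 -0.002 0 0 0' 1 60
python3 - <<'E'
from h import *
for n in ("scene","top","wrist"):
    c=cal(n);im=eyes.read_camera(n)
    for q,z in (("knob_mid",.056),("bush_seat",.04),("thimble_top",.182)):
        for o in eyes.landmark_of(n,q)[:2]: print(n,q,round(o["conf"],2),o["point"],at(c,o["point"],z)[:2])
E
```

```text
time_s: 10.7
tcp_pos: [0.4598, -0.0123, 0.2127]
eef_rot: [[-0.997, 0.076, 0.0], [0.076, 0.997, -0.0], [-0.0, -0.0, -1.0]]
force: [0.8, -0.0, -0.8]
grip_width: 0.0218
grip_force: 59.3
scene knob_mid 0.91 [218.5, 197.2] [ 0.4635 -0.0116]
scene bush_seat 0.56 [245.4, 223.9] [ 0.5626 -0.0238]
scene bush_seat 0.38 [249.1, 183.4] [0.484 0.084]
scene thimble_top 0.46 [246.2, 184.2] [ 0.5635 -0.0174]
top thimble_top 0.54 [175.7, 130.6] [0.6981 0.2061]
top thimble_top 0.43 [270.0, 187.4] [ 0.5789 -0.0206]
wrist knob_mid 0.65 [255.4, 258.1] [ 0.4594 -0.0111]
```

The bush is under the head and nothing touched. I'll set it down, let go, back off and look from the open side.

```bash
python3 -m creep '0 0 0.0005 0 0 0;0 0 0.001 0 0 0;0 0 0.0014 0 0 0;0 0 0.0014 0 0 0;0 0 0.0014 0 0 0' 1 60
python3 -m creep '0 0 0 0 0 0;0 0 0 0 0 0;0 0 0 0 0 0;0 0 0 0 0 0;0 0 0 0 0 0' -1
python3 -m creep '0 0 -0.01 0 0 0;0 0 -0.03 0 0 0;0 0 -0.06 0 0 0;0.01 0 -0.1 0 0 0;0.04 0 -0.12 0 -0.02 0;0.08 0 -0.12 0 -0.04 0;0.08 0 -0.12 0 -0.06 0;0.08 0 -0.12 0 -0.083 0;0.08 0 -0.12 0 -0.083 0;0.08 0 -0.12 0 -0.083 0' -1
python3 -m creep '0 0 0 0 0 0;0 0 0 0 0 0'
python3 - <<'E'
from h import *
c=cal("wrist");im=eyes.read_camera("wrist");cv2.imwrite("pics/w4.png",im[...,::-1]);np.savez("pics/w4c",K=c[0],D=c[1],E=c[2])
print(r.observe()["q"])
for q,z in (("knob_mid",.054),("bush_seat",.038),("thimble_top",.182)):
    for o in eyes.landmark_of("wrist",q)[:2]: print(q,round(o["conf"],2),o["point"],at(c,o["point"],z)[:2])
print(proj(c,[[.569,-.022,.038],[.569,-.022,.182]]))
E
```

```text
time_s: 11.8
tcp_pos: [0.4597, -0.0124, 0.2118]
eef_rot: [[-0.997, 0.077, -0.0], [0.077, 0.997, -0.0], [0.0, -0.0, -1.0]]
force: [-3.6, 0.7, 6.8]
grip_width: 0.022
grip_force: 60.2
time_s: 12.3
tcp_pos: [0.4596, -0.0124, 0.2112]
eef_rot: [[-0.997, 0.077, -0.0], [0.077, 0.997, 0.0], [0.0, 0.0, -1.0]]
force: [0.4, 0.2, 0.5]
grip_width: 0.0851
grip_force: 0.0
time_s: 13.3
tcp_pos: [0.3797, -0.0063, 0.3318]
eef_rot: [[-0.866, 0.077, 0.495], [0.067, 0.997, -0.038], [-0.496, -0.0, -0.868]]
force: [0.4, -0.7, -0.4]
grip_width: 0.0856
grip_force: 0.0
time_s: 13.5
tcp_pos: [0.3803, -0.0063, 0.3315]
eef_rot: [[-0.866, 0.076, 0.495], [0.066, 0.997, -0.038], [-0.496, 0.0, -0.868]]
force: [0.7, -0.0, 0.4]
grip_width: 0.0857
grip_force: 0.0
[-0.3948 -0.3902  2.3205  0.2363  0.7277 -2.0274]
knob_mid 0.78 [256.0, 119.0] [ 0.4631 -0.0099]
bush_seat 0.87 [249.8, 187.1] [ 0.5672 -0.0243]
thimble_top 0.86 [250.5, 307.1] [ 0.5662 -0.0225]
[[251.8371 188.0117]
 [251.3621 308.251 ]]
```

View pics/w4.png

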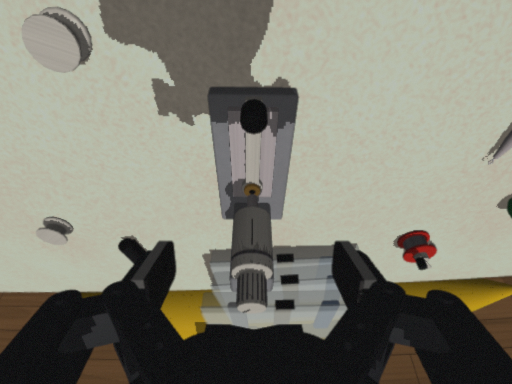

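The handle lies flat on the rest with the knob at (254,116). The bush is at (252,189), in line with the head and thimble (252,~305). I'll zoom in on the bush.

```bash
python3 - <<'E'
import cv2
im=cv2.imread("pics/w4.png")[170:325,215:290]
im=cv2.convertScaleAbs(im,alpha=1.5)
im=cv2.rotate(cv2.resize(im,None,fx=5,fy=5,interpolation=cv2.INTER_CUBIC),cv2.ROTATE_90_COUNTERCLOCKWISE)
cv2.imwrite("pics/w4z.png",im);print(im.shape)
E
```

```text
(375, 775, 3)
```

View pics/w4z.png

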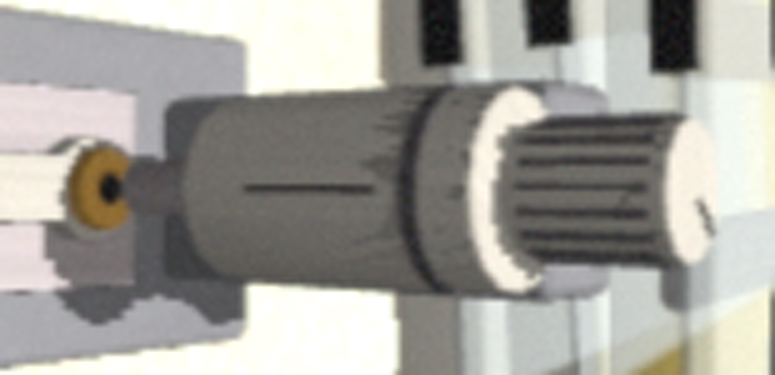

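```bash
python3 - <<'E'
from h import *
z=np.load("pics/w4c.npz");c=(z["K"],z["D"],z["E"])
print("thimble",at(c,(252,307.8),.182))
for h in(.002,.005,.009): print(h,at(c,(252.4,190.2),.038+h))
k=lambda P:[( (row-170)*5,375-(col-215)*5) for col,row in proj(c,P)]
a=np.radians(-5.07)
for gx in (0,-.004,.004):
  for h in (.002,.005,.009):
    b=np.array([.5685+gx,-.0215,.038+h]);u=np.array([np.cos(a),np.sin(a),0])
    print(gx,h,"bush near/far edge x",np.round([p[0] for p in k([b-.01*u,b+.01*u])]))
b=np.array([.5685,-.0215,.053]);print("spindle end near",np.round(k([b-.006*u,b])))
b[2]=.038;print("bar end rim near/far",np.round(k([b-.013*u,b+.013*u])))
E
```

```text
thimble [ 0.5679 -0.0214  0.182 ]
0.002 [ 0.5708 -0.0214  0.04  ]
0.005 [ 0.5676 -0.0212  0.043 ]
0.009 [ 0.5634 -0.0209  0.047 ]
0 0.002 bush near/far edge x [ 66. 122.]
0 0.005 bush near/far edge x [ 75. 131.]
0 0.009 bush near/far edge x [ 87. 143.]
-0.004 0.002 bush near/far edge x [ 54. 111.]
-0.004 0.005 bush near/far edge x [ 63. 120.]
-0.004 0.009 bush near/far edge x [ 75. 133.]
0.004 0.002 bush near/far edge x [ 77. 133.]
0.004 0.005 bush near/far edge x [ 86. 142.]
0.004 0.009 bush near/far edge x [ 99. 154.]
spindle end near [[117. 189.]
 [135. 189.]]
bar end rim near/far [[ 51. 188.]
 [124. 189.]]
```

```bash
python3 - <<'E'
import cv2
im=cv2.imread("pics/w4.png")
for row in range(178,200): print(row,' '.join("%3d,%3d"%(im[row,c,2],im[row,c,0]) for c in range(242,264)))
E
```

```text
178 133,126 134,128 131,123 104, 98 160,147 165,151 167,152 168,155 166,152 166,153 166,152 165,150 161,148 165,150 165,153 163,150 155,142 125,117 145,138 151,142 151,144 155,148
179  88, 83  86, 82  83, 79  90, 84 158,145 165,152 166,152 168,153 167,152 167,152 167,152 165,151 161,148 165,152 167,152 161,149 151,139 107,101 132,125 148,140 151,143 154,146
180  77, 75  74, 69  68, 63  85, 78 158,145 164,151 165,152 165,152 165,150 164,149 167,152 163,150 162,148 164,151 166,151 162,149 149,136  86, 81 104, 98 137,131 151,143 155,147
181  75, 71  66, 62  62, 58  84, 78 158,145 162,148 162,148 144,131 142,129 145,132 163,149 162,149 159,145 164,150 166,152 162,149 150,140  85, 80  80, 75 116,111 149,140 155,146
182  68, 65  62, 59  63, 59  84, 76 136,124 140,128 136,125 100, 91  94, 86 102, 91 136,123 139,126 140,128 160,147 162,148 161,148 154,145 100, 94  76, 71  88, 83 135,128 154,146
183  65, 61  64, 59  68, 63  79, 73  92, 83  89, 77  89, 75  81, 66  77, 62  80, 60  84, 67  85, 67  95, 82 133,119 143,129 157,143 153,141 129,119  92, 86  79, 73 115,108 153,144
184  64, 60  69, 66 
[... 2159 characters left out ...]
  75, 73  74, 71  75, 69  72, 58  61, 54  56, 53  56, 54  60, 56  57, 56  54, 52  54, 51  52, 51  59, 51  72, 61  87, 80 129,123 138,132 140,133 141,136 143,136
197  62, 63  64, 64  65, 66  62, 62  62, 61  59, 58  56, 54  55, 54  58, 56  60, 58  58, 56  55, 53  54, 53  53, 52  54, 52  60, 59  75, 75 116,113 119,117 121,120 120,119 122,120
198  59, 60  60, 61  60, 61  58, 60  58, 59  57, 55  57, 55  57, 55  58, 57  57, 57  55, 53  55, 54  57, 53  53, 52  54, 52  54, 54  71, 72 112,114 116,118 114,118 117,118 116,118
199  58, 60  59, 60  59, 62  60, 61  60, 61  56, 54  55, 54  57, 57  57, 56  59, 58  59, 56  57, 54  55, 52  53, 51  51, 49  56, 57  71, 72 110,112 114,117 114,117 113,115 115,117
```

The lateral match is within about 0.5 mm. Along x the bush is within about 2 mm of the axis and proud by about 4.5 mm. That's good enough, so next is the thimble. Joint 6 can cover the whole turn in one grip if it starts near -2.9.

```bash
python3 - <<'E'
from h import *
go([.5685,-.0215,.42],175.6)
E
```

```text
ROW [-0.2082 -0.0008  0.0168] [0.0001 0.0828 0.    ] t 13.7 q6 -2.03
```

```bash
python3 -m creep '-0.02 0 -0.035 0 0.02 0;-0.045 0 -0.075 0 0.04 0;-0.09 0 -0.05 0 0.06 0;-0.13 0 -0.03 0 0.083 0;-0.17 0 -0.005 0 0.083 0;-0.2 0 0.012 0 0.083 0;-0.208 -0.001 0.017 0 0.083 0;-0.208 -0.001 0.017 0 0.083 0;-0.208 -0.001 0.017 0 0.083 0' -1
python3 -m creep '0 0 0 0 0 -0.023;0 0 0 0 0 -0.046;0 0 0 0 0 -0.069;0 0 0 0 0 -0.092;0 0 0 0 0 -0.115;0 0 0 0 0 -0.138;0 0 0 0 0 -0.161;0 0 0 0 0 -0.184;0 0 0 0 0 -0.207;0 0 0 0 0 -0.215' -1
python3 - <<'E'
from h import *
s=r.observe();print(s["q"],s["wrist_torque"],hd(s["eef_rot"]))
go([.5685,-.0215,.33],hd(s["eef_rot"]))
c=cal("wrist");im=eyes.read_camera("wrist")
for o in eyes.landmark_of("wrist","thimble_top")[:2]: print(o,at(c,o["point"],.182))
E
```

```text
time_s: 14.6
tcp_pos: [0.5672, -0.0215, 0.4196]
eef_rot: [[-0.997, 0.077, -0.002], [0.077, 0.997, 0.0], [0.002, 0.0, -1.0]]
force: [-0.7, -0.2, 0.0]
grip_width: 0.0854
grip_force: 0.0
time_s: 15.6
tcp_pos: [0.5666, -0.0215, 0.4208]
eef_rot: [[-0.288, -0.958, 0.0], [-0.958, 0.288, -0.0], [0.0, -0.0, -1.0]]
force: [-0.1, 0.3, 0.4]
grip_width: 0.0852
grip_force: 0.0
[-0.2471  0.1493  1.61   -0.0001  1.3819 -3.0967] [-0.0073 -0.0167 -0.0075] -106.72871126546444
ROW [-0.0005 -0.0018  0.0908] [-0.0001 -0.      0.    ] t 15.6 q6 -3.1
{'point': [249.6, 204.6], 'conf': 0.71} [ 0.57   -0.0229  0.182 ]
{'point': [248.8, 193.5], 'conf': 0.56} [ 0.5679 -0.0321  0.182 ]
```

```bash
python3 -m creep '-0.001 -0.002 0.03 0 0 0.01;-0.001 -0.002 0.06 0 0 0.01;-0.001 -0.002 0.08 0 0 0.01;-0.001 -0.002 0.091 0 0 0.01;-0.001 -0.002 0.091 0 0 0.01;-0.001 -0.002 0.091 0 0 0.01' -1
python3 -m creep '0 0 0 0 0 0;0 0 0 0 0 0;0 0 0 0 0 0;0 0 0 0 0 0;0 0 0 0 0 0;0 0 0 0 0 0;0 0 0 0 0 0' 1 40
python3 - <<'E'
from h import *
s=r.observe();print(s["q"],s["wrist_torque"],s["force"],s["joint_efforts"][5])
E
```

```text
time_s: 16.3
tcp_pos: [0.5704, -0.0214, 0.3303]
eef_rot: [[-0.352, -0.936, 0.001], [-0.936, 0.352, -0.0], [-0.0, -0.001, -1.0]]
force: [-0.6, -0.2, 0.0]
grip_width: 0.085
grip_force: 0.0
time_s: 17.0
tcp_pos: [0.5698, -0.021, 0.3298]
eef_rot: [[-0.351, -0.936, -0.002], [-0.936, 0.351, 0.001], [0.0, 0.002, -1.0]]
force: [-6.1, 2.1, 6.3]
grip_width: 0.0248
grip_force: 39.1
[-0.2449  0.2483  1.6861  0.0001  1.2092 -3.0274] [ 0.221   0.9268 -0.049 ] [-6.1372  2.1453  6.2762] -0.02742342883720994
```

```bash
python3 -m creep '0 0.001 0 0 0 0;0 0.001 0 0 0 0.015;0 0.001 0 0 0 0.03;0 0.001 0 0 0 0.045;0 0.001 0 0 0 0.06;0 0.001 0 0 0 0.075;0 0.001 0 0 0 0.09;0 0.001 0 0 0 0.1' 1 40
cat > st.py <<'E'
from h import *
s=r.observe();print("q6",s["q"][5].round(3),"T",s["wrist_torque"],"F",s["force"],"hd",hd(s["eef_rot"]).round(2),"e6",round(s["joint_efforts"][5],3),"t",s["time_s"])
E
python3 st.py
```

```text
time_s: 17.8
tcp_pos: [0.5696, -0.0213, 0.3299]
eef_rot: [[-0.837, -0.548, 0.001], [-0.548, 0.837, -0.001], [-0.0, -0.002, -1.0]]
force: [-0.8, -2.1, 1.9]
grip_width: 0.0249
grip_force: 39.0
q6 -2.396 T [-0.404   0.003   0.0482] F [-0.7737 -2.1064  1.8947] hd -146.78 e6 -0.481 t 17.8
```

```bash

python3 -m creep '0 0 0 0 0 0.015;0 0 0 0 0 0.03;0 0 0 0 0 0.045;0 0 0 0 0 0.06;0 0 0 0 0 0.06' >/dev/null; python3 st.py
python3 -m creep '0 0 0 0 0 0.015;0 0 0 0 0 0.03;0 0 0 0 0 0.045;0 0 0 0 0 0.05;0 0 0 0 0 0.05' >/dev/null; python3 st.py
```

```text
q6 -2.021 T [-0.8899 -0.0582 -0.0457] F [ 0.2113 -3.6623  3.0033] hd -168.26 e6 0.901 t 18.3
q6 -1.71 T [-1.3175  0.0606 -0.0446] F [ 1.0389 -6.9197  2.191 ] hd 173.9 e6 0.252 t 18.8
```

```bash

python3 -m creep '0 0 0 0 0 0.015;0 0 0 0 0 0.03;0 0 0 0 0 0.045;0 0 0 0 0 0.05;0 0 0 0 0 0.05' >/dev/null; python3 st.py
```

```text
q6 -1.396 T [-1.5707  0.2603 -0.0788] F [-1.5258 -7.2076  3.5007] hd 155.9 e6 0.254 t 19.3
```

```bash

python3 -m creep '-0.0004 -0.0009 0 0 0 0.005;-0.0004 -0.0009 0 0 0 0.01;-0.0004 -0.0009 0 0 0 0.015;-0.0004 -0.0009 0 0 0 0.02;-0.0004 -0.0009 0 0 0 0.025' >/dev/null; python3 st.py
python3 -m creep '0 0 0 0 0 0;0 0 0 0 0 0' >/dev/null; python3 st.py
python3 -m creep '0 0 0 0 0 0.005;0 0 0 0 0 0.01;0 0 0 0 0 0.015' >/dev/null; python3 st.py
```

```text
q6 -1.24 T [-1.2319  0.3974  0.0907] F [-1.6118 -5.378   4.5921] hd 146.89 e6 -0.34 t 19.8
q6 -1.241 T [-1.2369  0.4067 -0.0207] F [-1.4247 -6.1665  3.5894] hd 146.94 e6 -0.045 t 20.0
q6 -1.146 T [-1.2545  0.4751  0.0325] F [-1.3054 -6.1944  3.7791] hd 141.49 e6 -0.34 t 20.3
```

```bash

python3 -m creep '-0.0006 -0.0008 0 0 0 0.005;-0.0006 -0.0008 0 0 0 0.01;-0.0006 -0.0008 0 0 0 0.015;-0.0006 -0.0008 0 0 0 0.02;-0.0006 -0.0008 0 0 0 0.025' >/dev/null; python3 st.py
python3 -m creep '0 0 0 0 0 0.005;0 0 0 0 0 0.01;0 0 0 0 0 0.015;0 0 0 0 0 0.02' >/dev/null; python3 st.py
python3 -m creep '0 0 0 0 0 0.005;0 0 0 0 0 0.01;0 0 0 0 0 0.015;0 0 0 0 0 0.02' >/dev/null; python3 st.py
```

```text
q6 -0.99 T [-0.9554  0.6422  0.0762] F [-2.1536 -4.7428  5.4671] hd 132.46 e6 -0.342 t 20.8
q6 -0.864 T [-0.9637  0.8067  0.0679] F [-3.6337 -4.9039  6.3301] hd 125.25 e6 -0.342 t 21.2
q6 -0.738 T [-1.0447  0.9501  0.1051] F [-4.3238 -5.5576  6.6405] hd 118.05 e6 -0.343 t 21.6
```

```bash

for i in 1 2 3; do python3 -m creep '0 0 0 0 0 0.005;0 0 0 0 0 0.01;0 0 0 0 0 0.015' >/dev/null; python3 st.py; done
```

```text
q6 -0.644 T [-1.0201  1.0401  0.0264] F [-4.8566 -5.4286  6.1785] hd 112.66 e6 -0.342 t 21.9
q6 -0.55 T [-0.9766  1.0981  0.0278] F [-5.1116 -5.0861  7.7159] hd 107.25 e6 -0.34 t 22.2
q6 -0.455 T [-0.9784  1.1829  0.0739] F [-6.2804 -4.6227  7.4308] hd 101.85 e6 -0.339 t 22.5
```

```bash

python3 -m creep '-0.0007 -0.0017 0 0 0 0.005;-0.0007 -0.0017 0 0 0 0.01' >/dev/null; python3 st.py
for i in 1 2 3 4; do python3 -m creep '0 0 0 0 0 0.005;0 0 0 0 0 0.01' >/dev/null; python3 st.py; done
```

```text
q6 -0.395 T [-0.4992  0.4219  0.0392] F [-1.3883 -1.4719  4.6057] hd 98.24 e6 -0.374 t 22.7
q6 -0.332 T [-0.4032  0.4426  0.0063] F [-0.9604 -2.4123  4.8466] hd 94.65 e6 -0.348 t 22.9
q6 -0.269 T [-0.4498  0.511   0.1113] F [-2.0355 -3.02    6.2246] hd 91.05 e6 -0.311 t 23.1
q6 -0.207 T [-0.4102  0.5807  0.1639] F [-1.7312 -2.5283  5.6597] hd 87.46 e6 -0.273 t 23.3
q6 -0.144 T [-0.3346  0.6471  0.1317] F [-2.7115 -3.8906  6.4074] hd 83.86 e6 -0.229 t 23.5
```

The joint 6 effort is much cleaner than the wrist torque: it has risen from -0.342 to -0.229 since contact at q6 of about -0.32. A plateau near -0.21 would mean slip.

```bash

for i in 1 2 3; do python3 -m creep '0 0 0 0 0 0.005;0 0 0 0 0 0.009' >/dev/null; python3 st.py; done
```

```text
q6 -0.087 T [-0.457   0.6536  0.1797] F [-3.5227 -2.9418  6.2844] hd 80.63 e6 -0.072 t 23.7
q6 -0.031 T [-0.3281  0.7355  0.2022] F [-3.8374 -0.7642  6.2568] hd 77.39 e6 -0.076 t 23.9
q6 0.026 T [-0.3655  0.8242  0.2219] F [-2.7725 -2.5789  6.6836] hd 74.16 e6 -0.076 t 24.1
```

```bash

python3 -m creep '0 0 0 0 0 0.005;0 0 0 0 0 0.009' >/dev/null; python3 st.py
```

```text
q6 0.082 T [-0.2648  0.8761  0.2147] F [-3.8992 -1.1014  7.9844] hd 70.91 e6 -0.076 t 24.3
```

The effort has stayed flat at -0.076 over 0.17 rad with torque around 0.2 N m, so the ratchet is slipping. I'll stop here, open and retreat.

```bash

python3 -m creep '0 0 0 0 0 0;0 0 0 0 0 0;0 0 0 0 0 0;0 0 0 0 0 0;0 0 0 0 0 0' -1
python3 -m creep '0 0 -0.01 0 0 0;0 0 -0.03 0 0 0;0 0 -0.07 0 0 0;0 0 -0.12 0 0 0;0 0 -0.12 0 0 0;0 0 -0.12 0 0 0' -1
python3 - <<'E'
from h import *
go([.38,-.0063,.3315+.1],175.6)
for n in ("scene","top"):
    c=cal(n);im=eyes.read_camera(n)
    if n=="scene": cv2.imwrite("pics/s3.png",cv2.resize(im[150:300,140:340,::-1],(800,600),interpolation=cv2.INTER_CUBIC))
    for q,z in (("knob_mid",.054),("bush_seat",.038)):
        for o in eyes.landmark_of(n,q)[:1]: print(n,q,round(o["conf"],2),o["point"],at(c,o["point"],z)[:2])
E
```

```text
time_s: 24.8
tcp_pos: [0.5677, -0.0239, 0.329]
eef_rot: [[0.328, 0.945, -0.0], [0.945, -0.328, 0.0], [0.0, -0.0, -1.0]]
force: [-0.3, 0.1, -0.8]
grip_width: 0.0854
grip_force: 0.0
time_s: 25.4
tcp_pos: [0.568, -0.024, 0.4518]
eef_rot: [[0.328, 0.945, 0.005], [0.945, -0.328, -0.001], [0.0, 0.005, -1.0]]
force: [-0.6, -0.0, -0.9]
grip_width: 0.0854
grip_force: 0.0
ROW [-0.0449 -0.1835  0.0194] [ 0.0006  0.0006 -0.2909] t 25.4 q6 0.08
scene knob_mid 0.72 [216.0, 198.5] [ 0.4602 -0.0176]
scene bush_seat 0.57 [245.6, 227.2] [ 0.5685 -0.03  ]
top bush_seat 0.7 [266.0, 203.8] [ 0.5661 -0.0189]
```

View pics/s3.png

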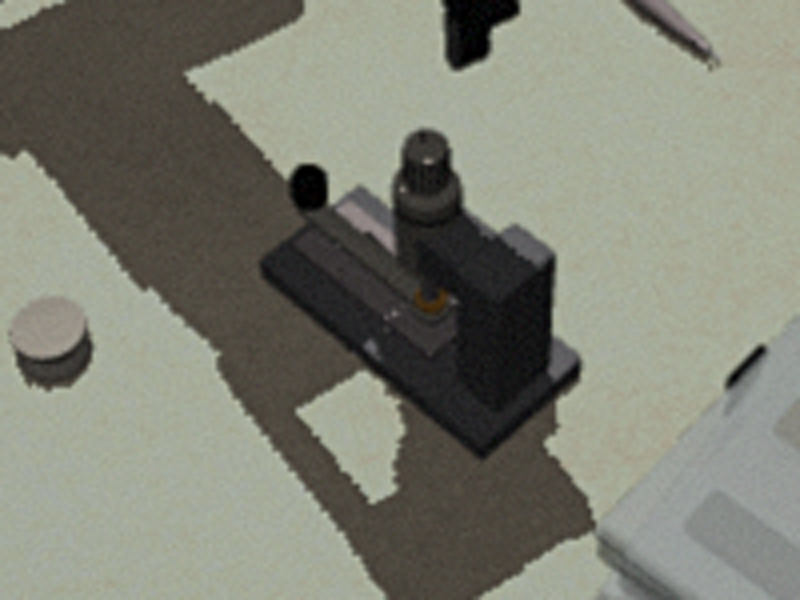

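The handle is flat on the rest, with the bush under the spindle at (430,298) in the crop and the knob at (309,187). The hand is clear, so I'm handing it in.

```bash
python3 -c "
from bench import r
print(r.close_job())"
```

```text
the job is handed in; nothing more can be done
None
```

The handle lies flat on the rest with its bush under the spindle (about 2 mm off at most by my measurements); the thimble was turned until the ratchet slipped and stopped short of locking, the bush was left clamped, the hand is clear, and I handed the job in at about 25.5 s without seeing the judge's result.

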